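Tag the chip bin and gauge it with the rod

ROBOT

A 6-joint arm with a two-finger parallel gripper is mounted at the origin on the work surface; the furniture and walls round the work are solid. World frame = base frame: x ahead of the robot, y to its left, z up, the work surface at z = 0. Lengths are in m, angles in rad, forces in N, time in s.
With the tool pointing down it reaches from about 0.375 to 0.975 m from the base axis. Payload 3.8 kg.
Tool frame: the origin (TCP) lies on the centre line of the jaws, within the pads' length; the fingertips stand 17 mm ahead of it and the grasp point (between the pads) lies 2 mm behind it (bot.tip_extent is the distance from the TCP to the fingertips, in m); z points along the fingers, y is the line along which they close (so a half turn about z gives the same grasp; the last joint's range is limited). The gripper opens to 85 mm and grips with 20 to 120 N. Pads are 22 mm wide; open, the fingers measure 114 mm over their backs; the gripper's body (76 mm by 85 mm) begins 54 mm behind the grasp point. The pads swing forward as they close: fully open they stand 13 mm farther back than shut.
Start: joints at [-1.24, 0.264, 1.604, -0, 1.274, -0.037], TCP at [0.243, -0.63, 0.248] pointing down, gripper open.
Joint ranges: [-2.63, 2.63], [-0.94, 2.18], [0.31, 2.57], [-1.31, 4.45], [0, 2.66], [-2.55, 2.55]. Speed limits (rad/s): [2.57, 2.57, 3.14, 3.14, 3.14, 3.14].

INTERFACE

Orientations are given as a rotation vector (axis times angle).
In Python, from workcell import readout, read_camera, finish_job, bot gives the robot as it stands.
- The arm moves only by the tool jog_arm, never from a script. Its argument "deltas" is one flat list of numbers, 7 for each row, row after row: the shift along the tool's x, y, z in m, then the turn, a rotation vector about the tool's x, y, z in degrees, then the gripper command: -1 is shut, 1 is fully open, values between are in proportion. A call has 1 to 8 rows; each row is the pose to reach, as a shift and turn from the pose commanded when the call began, along the tool's axes at that moment; what a row does not reach only later rows make up. A row lasts 1/10 s, in which the tool goes at most 50 mm and 8.59 degrees, less where a joint would pass 70% of its speed; a pose out of reach is approached as far as the arm can. A call with a gripper value outside its range is refused whole. The fingers move at their own pace and stop on an object; "squeeze" is the grip in N (left out, the last holds). Time passes only in rows, so rows that repeat a pose let the fingers close. It gives the time, the measured TCP pose, the force, the opening and the grip force at its end, in the units of the state.
- readout.read_state(): the state, without advancing time (a new reading comes with each control period).
- read_camera(name): name is "side" or "top" or "wrist"; returns a dict with "color" (420x560x3 uint8, blue, green, red), "fx", "fy", "cx", "cy" (pixels), "origin" and "attitude" of the camera in the world. Camera axes: x right, y down, z forward; pixel columns grow to the right and rows downward; lengths in m; the calibration is good to about 2 mm. A picture is of the moment at which its call begins. There is no depth.
- finish_job(): hands the job in; it is judged then, once.
The state is a dict: "time": time; "q": joint angles; "joint_vel": joint speeds; "joint_torque": joint torques, N m; "tool_pos": TCP position; "tcp_rot": TCP orientation; "wrist_force": force on the tool from outside, world axes, zero at the start; "torque": the same for the moment, N m; "width": opening from 0.0 (shut) to 1.0 (fully open); "grip_force": force on a finger pad.
Only numpy, scipy, OpenCV 4.12 (cv2) and the standard library are available. Lean on these libraries where they do the work, as an engineer would, in place of code of your own. Each camera call takes 0.05 s, during which the arm holds its last target. There are 200 camera calls.

TASK

Take the metal tag out of its wooden block and hang it by its hole on the peg at the front of the grey chip bin, letting it go there, so nobody uses the bin during the check. Then take the gauge rod from its rest, push its tip down the bin's slanting guide tube until the collar stops on the tube's mouth, draw it right out again, and finish still holding the rod in the gripper, level and motionless, clear of the tube and at least 20 cm above the desk, so its marked tip can be read. Leave the two jars and the tape roll where they are.

Things in the scene. Friction and masses are not known exactly. Their poses are not given: they have to be found in the camera images.
- chip_bin: grey sheet-metal box with dark lid, fixed, 126 x 126 mm, 125 mm high; origin at the centre of its underside, z up, front (with the peg) facing its -x, tube side +y. The peg: straight steel bar, 8 mm diameter, in the middle of the front, pointing out along -x and rising 12 degrees from the level, 48 mm from root to the centre of its round end
- peg_root (a point): where the peg's axis leaves the bin's front face: bin frame (-60, 0, 108) mm
- peg_tip (a point): centre of the peg's round outer end (radius 4 mm): bin frame (-107, 0, 118) mm
- guide_tube: steel tube fixed to the bin's +y side, axis in the bin's y-z plane, mouth up and out at 35 degrees above the level. Origin: centre of the mouth's flat rim, bin frame (0, 97, 118) mm; z points out of the mouth along the tube, x as the bin's x. Bore 14 mm, widening over the last 12 mm to 21 mm at the rim; 31 mm outside at the rim, else 24; 72 mm long, hollow bin behind
- gauge_rod: steel rod, 213 mm overall, about 140 g, first level in its rest. Origin: centre of the collar's flat stop face (collar 28 mm across, 8 mm thick); x along the rod to the tip. Ahead: round rod 10 mm thick, 95 mm long, last 7 mm tapered, dark ring marks. Behind: black flat-sided handle, x = -16 to -90 mm, 14 mm wide (y), 24 mm high (z), then a 10 mm tail to x = -118 mm
- rod_tip (a point): end of the gauge rod: rod frame (95, 0, 0) mm
- rod_rest: fixed wooden rest, base 200 x 80 x 12 mm, two notched uprights (60 mm wide, 12 mm thick, tops 80 mm above the desk, notches 15 mm wide) at x = 65 and -107 mm of its frame; origin on the desk below the rod's collar face, x as the rod's x. The rod's axis lies 70 mm above the desk; lift it straight up
- tag: metal tag plate 50 mm wide (its y), 85 mm high (its z), 6 mm thick (its x), 45 g, at first standing upright in its block with its lower edge 6 mm above the desk. Origin at the centre of the lower edge
- tag_hole (a point): centre of the tag's 18 mm hole, which runs along the tag's x: tag frame (0, 0, 53) mm, 32 mm below the upper edge
- tag_block: fixed wooden block 60 x 80 mm, 26 mm high, with a 7.6 mm slot along its y, 20 mm deep; origin at the centre of its underside
- jar_aqua: bystander: glass jar with grey lid, 55 mm across, 74 mm high, larger of the two; origin at the centre of its underside
- jar_gold: bystander: glass jar with grey lid, 49 mm across, 66 mm high; origin at the centre of its underside
- tape_roll: bystander: roll of masking tape lying flat, 83 mm across, 19 mm high; origin at the centre of its underside
Mind the look-alikes: they are no part of the job. There is more than one size of the gauge_rod; the job needs the larger. Several things have the shape of the tag; the one meant has the colours described above.

How it is judged:
On the way, in this order (a step that is already met when the one before it is completed fails the run):
1. the tag hangs by its hole on the peg, let go (x of tag_hole in the frame of chip_bin between -0.108 and -0.057 m and y of tag_hole in the frame of chip_bin between -0.013 and 0.013 m and z of tag_hole in the frame of chip_bin between 0.09 and 0.125 m and angle between tag's own z axis and vertical below 0.5 rad and contact force between tag and chip_bin above 0.1 N and contact force between tag and the fingers below 0.05 N), for 0.3 s.
2. the gauge rod is in the guide tube with its collar stopped on the mouth (z of gauge_rod in the frame of guide_tube below 0.003 m and distance between gauge_rod and guide_tube below 0.007 m and z of rod_tip in the frame of guide_tube below -0.088 m and angle between the x axis of gauge_rod and the z axis of guide_tube, either way round below 0.1 rad), for 0.2 s.
3. the rod is drawn right out of the tube (distance between rod_tip and guide_tube above 0.03 m and z of rod_tip in the frame of guide_tube above 0 m and contact force between gauge_rod and the fingers above 1 N), for 0.1 s.
At the end, for the whole second after the job is handed in: Tag hangs by its hole on the peg, at rest, upright within 29 degrees, hole within 13 mm sideways of the peg, not touched. Rod held in the gripper, still, level within 7 degrees, over 190 mm above the desk, tip over 30 mm from the tube's mouth, touching neither bin, tag nor rest (all of step 1 and contact force between tag and the arm below 0.05 N and linear speed of each of tag, gauge_rod below 0.03 m/s and contact force between gauge_rod and the fingers above 1 N and contact force between gauge_rod and chip_bin below 0.05 N and contact force between gauge_rod and rod_rest below 0.05 N and contact force between gauge_rod and tag below 0.05 N and height (world z) of each of rod_tip, gauge_rod above 0.19 m and angle between gauge_rod's own x axis and vertical between 1.44 and 1.7 rad and distance between rod_tip and guide_tube above 0.03 m and angular speed of gauge_rod below 0.15 rad/s); the arm keeps its last pose, push and grip.
It fails at once if a jar or the tape roll is shifted by more than 25 mm (distance of any of jar_aqua, jar_gold, tape_roll from where it was at the start of the episode above 0.025 m).
It also fails if it takes over 69 s, if anything falls off the work surface, if the arm or the gripper's body presses on something with over 40 N, if the wrist force passes 120 N, or if a joint passes its speed limit or range.

## Working session

There is one attempt and no reset: what is moved stays moved. The work goes in short steps, Python scripts to look and compute and a tool call to move; the robot and the scene stay as the last step left them, time stands still between calls to the robot, and variables do not carry over. Pictures are saved under pics/ and viewed, at most 10 in all, crops included, and the job is handed in when it is done.

Besides the shell and the picture viewer there is one more tool, called after "Emit:" as name(argument=value, ...), one argument or row to a line, values as JSON. jog_arm: Moves the arm, as the interface text tells. Its arguments: {"type":"object","properties":{"deltas":{"type":"array"},"squeeze":{"type":"number"}},"required":["deltas"]}

```bash
mkdir -p pics; ls; python3 - <<'E'
from workcell import readout, read_camera, bot
import cv2,pickle
s=readout.read_state();print(s);print([a for a in dir(bot) if a[0]!='_'])
d={}
for n in("side","top"):
    c=read_camera(n);d[n]=c;cv2.imwrite(f"pics/{n}0.png",c["color"])
    print(n,c["fx"],c["fy"],c["cx"],c["cy"],c["origin"],c["attitude"])
pickle.dump(d,open("c0.pkl","wb"))
E
```

```text
pics
{'time': 0.0, 'q': array([-1.23989005e+00,  2.64751727e-01,  1.60536447e+00, -4.45497111e-05,
        1.27369067e+00, -3.68805771e-02]), 'joint_vel': array([ 0.00016627,  0.00216571, -0.00213049,  0.00029328, -0.00065432,
        0.00023758]), 'joint_torque': array([-2.88967954e-05, -5.15109980e+01, -3.67315400e+01, -1.26636826e-05,
        1.28925231e-02,  2.20630136e-05]), 'tool_pos': array([ 0.24247148, -0.62921177,  0.24696808]), 'tcp_rot': array([-3.08647181e+00, -5.74088455e-01,  5.75250982e-04]), 'wrist_force': array([-0.00859693, -0.71221925, -0.51659647]), 'torque': array([0.00557077, 0.01557225, 0.01460731]), 'grip_force': 0.0, 'width': 0.997520203680827}
['MotionError', 'tip_extent']
side 443.5066665247455 443.5066665247455 282.63536374585937 213.0231453690993 [-0.08134947  0.64343472  0.57518047] [-0.88243841  2.23781615 -1.38072327]
top 492.494335511954 492.494335511954 282.7931145300301 208.25200139241198 [ 0.36875687 -0.05492125  1.35868376] [-2.12282438  2.16732003 -0.11488534]
```

View pics/top0.png

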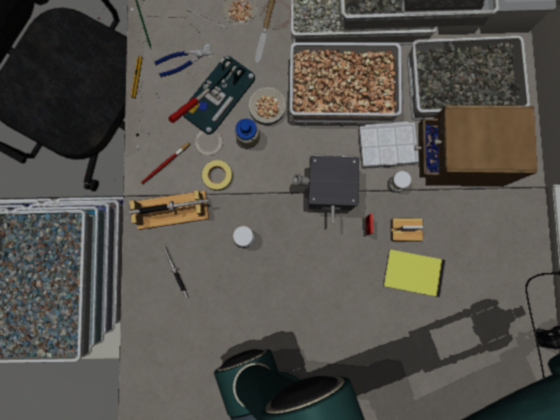

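View pics/side0.png

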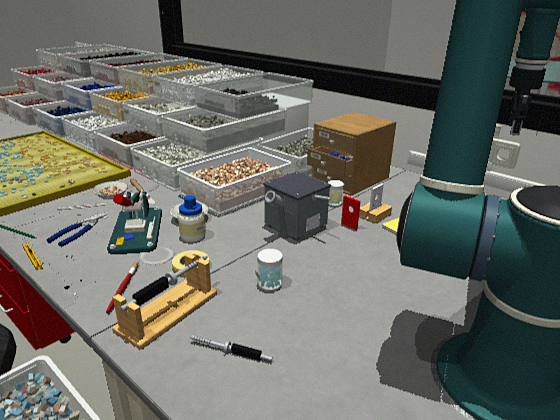

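Top view: the bin lid is centred at about (334,183), with its peg pointing down to (333,222) and the tube mouth on the left at (299,181). The tag in its block is at (408,230), with a red look-alike at (370,224). The large rod is in its rest at (170,207) with its tip to the right; the small rod lies at (177,272). The side view agrees.

```bash
cat > h.py <<'E'
import numpy as np,cv2,pickle
from scipy.spatial.transform import Rotation as R
def ray(c,uv):
    d=np.array([(uv[0]-c["cx"])/c["fx"],(uv[1]-c["cy"])/c["fy"],1.])
    return np.array(c["origin"]),R.from_rotvec(c["attitude"]).as_matrix()@d
def plane(c,uv,z):
    o,d=ray(c,uv);return o+d*(z-o[2])/d[2]
def two(c1,u1,c2,u2):
    o1,d1=ray(c1,u1);o2,d2=ray(c2,u2)
    t=np.linalg.lstsq(np.stack([d1,-d2],1),o2-o1,rcond=None)[0]
    a=o1+t[0]*d1;b=o2+t[1]*d2;return (a+b)/2,np.linalg.norm(a-b)
def proj(c,p):
    q=R.from_rotvec(c["attitude"]).as_matrix().T@(np.array(p)-c["origin"])
    return np.array([c["fx"]*q[0]/q[2]+c["cx"],c["fy"]*q[1]/q[2]+c["cy"]])
E
python3 - <<'E'
from h import *
d=pickle.load(open("c0.pkl","rb"));c=d["top"];im=c["color"]
hsv=cv2.cvtColor(im,cv2.COLOR_BGR2HSV)
# wood block & rest
wood=cv2.inRange(hsv,(8,100,100),(25,255,255))
for n,(x0,y0,x1,y1),z in(("block",(380,210,435,246),.026),("rest",(120,180,220,240),.012)):
    m=np.zeros_like(wood);m[y0:y1,x0:x1]=wood[y0:y1,x0:x1]
    pts=cv2.findNonZero(m);r=cv2.minAreaRect(pts);b=cv2.boxPoints(r)
    w=np.array([plane(c,p,z)[:2] for p in b]);print(n,r,w.round(4).tolist(),w.mean(0).round(4),np.linalg.norm(np.diff(w,axis=0),axis=1).round(4))
g=cv2.cvtColor(im,cv2.COLOR_BGR2GRAY);m=np.zeros_like(g);m[150:215,302:368]=(g[150:215,302:368]<65)*255
m=cv2.morphologyEx(m,cv2.MORPH_OPEN,np.ones((7,7)))
cs=max(cv2.findContours(m,0,1)[0],key=cv2.contourArea);r=cv2.minAreaRect(cs);b=cv2.boxPoints(r)
w=np.array([plane(c,p,.125)[:2] for p in b]);print("lid",r,w.round(4).tolist(),w.mean(0).round(4),np.linalg.norm(np.diff(w,axis=0),axis=1).round(4))
a=cv2.resize(im[145:265,285:445],None,fx=5,fy=5,interpolation=cv2.INTER_CUBIC)
cv2.imwrite("pics/a.png",a)
a=cv2.resize(im[180:240,120:220],None,fx=6,fy=6,interpolation=cv2.INTER_CUBIC)
s=d["side"]["color"];e=cv2.resize(s[170:250,255:400],None,fx=4,fy=4,interpolation=cv2.INTER_CUBIC)
e=cv2.copyMakeBorder(e[:240],0,0,0,20,0)[:, :600];cv2.imwrite("pics/b.png",np.vstack([a,e]))
E
```

```text
block ((406.5, 229.0), (22.0, 31.0), 90.0) [[0.5078, -0.3208], [0.5059, -0.4042], [0.4465, -0.4009], [0.4482, -0.318]] [ 0.4771 -0.361 ] [0.0835 0.0595 0.083 ]
rest ((176.74794006347656, 207.1593780517578), (37.37550735473633, 94.48527526855469), 74.15691375732422) [[0.5697, 0.4074], [0.6366, 0.1536], [0.535, 0.1255], [0.4689, 0.3769]] [0.5526 0.2659] [0.2625 0.1055 0.2599]
lid ((330.0, 184.5), (55.0, 56.0), 90.0) [[0.6592, -0.0819], [0.6557, -0.2246], [0.5144, -0.2192], [0.5175, -0.0785]] [ 0.5867 -0.151 ] [0.1428 0.1414 0.1408]
```

View pics/a.png

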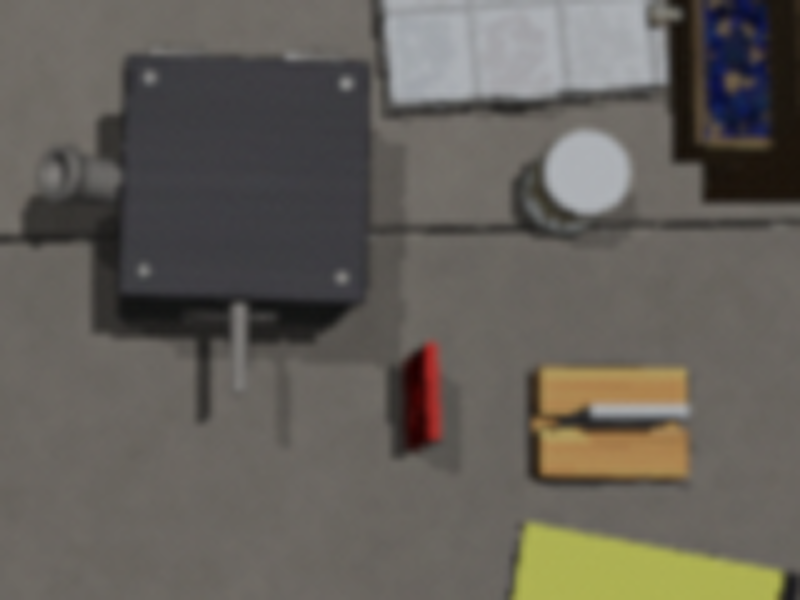

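View pics/b.png

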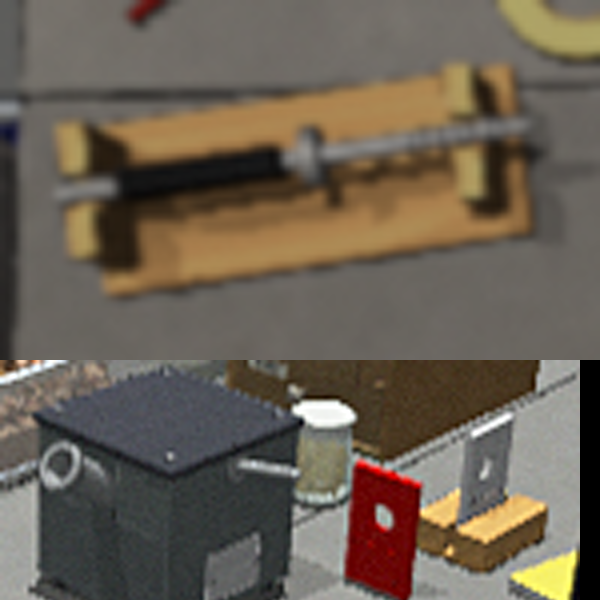

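Left crop: the lid corners are at about (128,57), (366,62), (362,301) and (121,297) in the 5x crop. The peg runs from (238,303) to (239,390), the tube mouth is near (60,172), and the tag's top edge spans (590,412)–(690,410). In the rest crop (6x), the rod tip is at (528,125), the collar near (310,155) and the tail end at (55,192).

```bash
python3 - <<'E'
from h import *
d=pickle.load(open("c0.pkl","rb"));c=d["top"];s=d["side"]
A=lambda u,v:((u+.5)/5-.5+285,(v+.5)/5-.5+145)
B=lambda u,v:((u+.5)/6-.5+120,(v+.5)/6-.5+180)
C=lambda u,v:((u+.5)/4-.5+255,(v-360+.5)/4-.5+170)
L=np.array([plane(c,A(*p),.125) for p in((128,57),(366,62),(362,301),(121,297))])[:,:2]
print("lid",L.round(4).tolist(),L.mean(0),np.linalg.norm(L-np.roll(L,1,0),axis=1))
e=(L[3]+L[0]-L[1]-L[2]); print("bin yaw(y axis) deg",np.degrees(np.arctan2(-e[0],e[1])))
e=(L[0]+L[1]-L[2]-L[3]); print("bin yaw(x)",np.degrees(np.arctan2(e[1],e[0])))
print("peg tip",plane(c,A(239,388),.12),"root",plane(c,A(238,303),.112),"2view tip",two(c,A(239,388),s,C(297,472)))
print("tube",plane(c,A(60,172),.118), two(c,A(60,172),s,C(61,467)))
T=[plane(c,A(*p),.091) for p in((590,411),(690,410))];print("tag top",T,np.mean(T,0),np.linalg.norm(T[0]-T[1]))
print("tag 2v top",two(c,A(640,411),s,C(492,421)))
a=plane(c,B(528,125),.07);b=plane(c,B(55,191),.07);print("rod",a,b,np.linalg.norm(a-b),np.degrees(np.arctan2(*(a-b)[1::-1])))
u=(a-b)/np.linalg.norm(a-b);print("collar",a-.095*u,plane(c,B(312,155),.07),"grip",a-.150*u)
Q=readout=None
E
```

```text
lid [[0.6613, -0.1029], [0.6557, -0.2241], [0.5327, -0.2174], [0.5375, -0.0961]] [ 0.59678039 -0.16013122] [0.12399822 0.12135805 0.12314999 0.12135577]
bin yaw(y axis) deg -2.44416414025197
bin yaw(x) -3.147969792511179
peg tip [ 0.49050799 -0.15450571  0.12      ] root [ 0.53481899 -0.15603883  0.112     ] 2view tip (array([ 0.48942642, -0.15487879,  0.12247723]), np.float64(0.0020283261597360126))
tube [ 0.60365906 -0.06684416  0.118     ] (array([ 0.60308505, -0.06732851,  0.11790005]), np.float64(0.0015153201169184017))
tag top [array([ 0.47761224, -0.33641123,  0.091     ]), array([ 0.47703716, -0.38749856,  0.091     ])] [ 0.4773247  -0.36195489  0.091     ] 0.051090569801149954
tag 2v top (array([ 0.47609279, -0.36090088,  0.09656953]), np.float64(0.001159606987477867))
rod [0.56058675 0.17006949 0.07      ] [0.53580723 0.38014008 0.07      ] 0.2115270142451498 -83.27258798002042
collar [0.54945789 0.26441539 0.07      ] [0.54933796 0.26596098 0.07      ] grip [0.54301487 0.3190367  0.07      ]
```

```bash
cat > go.py <<'E'
# go.py x y z yaw pitch : shift/turn in tool axes. yaw = heading of tool x (deg); pitch = turn about tool y after (deg)
import sys
from h import *
from workcell import readout
def target(x,y,z,yaw,pitch=0):
    M=R.from_euler("z",yaw,degrees=True)*R.from_euler("x",180,degrees=True)*R.from_euler("y",pitch,degrees=True)
    return np.array([x,y,z]),M
def delta(p,M):
    s=readout.read_state();T=R.from_rotvec(s["tcp_rot"])
    return T.inv().apply(p-s["tool_pos"]),(T.inv()*M).as_rotvec(degrees=True)
if __name__=="__main__":
    a,b=delta(*target(*map(float,sys.argv[1:])));n=max(np.linalg.norm(a)/.05,np.linalg.norm(b)/8.59)
    s=readout.read_state();print(a.round(4),b.round(2),"rows",round(n,1),"t",s["time"],"pos",s["tool_pos"].round(4),"q",np.round(s["q"],2))
E
python3 go.py .477 -.362 .20 90; python3 -c "from workcell import bot;print(bot.tip_extent)"
```

```text
[ 0.3149 -0.165   0.0474] [ -0.1   -0.08 -68.93] rows 8.0 t 0.1 pos [ 0.2425 -0.6292  0.2471] q [-1.24  0.26  1.61  0.    1.27 -0.04]
0.017
```

Emit:
jog_arm(
  deltas=[0.315,-0.165,0.04,0,0,-69,1,0.315,-0.165,0.04,0,0,-69,1,0.315,-0.165,0.04,0,0,-69,1,0.315,-0.165,0.04,0,0,-69,1,0.315,-0.165,0.04,0,0,-69,1,0.315,-0.165,0.04,0,0,-69,1,0.315,-0.165,0.04,0,0,-69,1,0.315,-0.165,0.04,0,0,-69,1],
  squeeze=40,
)

```text
time: 0.9
tool_pos: [0.4796, -0.3578, 0.2069]
tcp_rot: [-2.211, -2.228, -0.003]
wrist_force: [-1.0, -0.3, 0.0]
width: 0.999
grip_force: 0.0
```

Emit:
jog_arm(
  deltas=[0,0,0,0,0,0,1,0,0,0,0,0,0,1,0,0,0,0,0,0,1],
)

```text
time: 1.2
tool_pos: [0.4766, -0.3636, 0.2083]
tcp_rot: [2.229, 2.214, -0.001]
wrist_force: [-0.9, -0.2, -0.3]
width: 0.998
grip_force: 0.0
```

```bash
python3 go.py .477 -.362 .094 90; python3 - <<'E'
from h import *
from workcell import read_camera
c=read_camera("wrist");pickle.dump(c,open("w1.pkl","wb"));cv2.imwrite("pics/w1.png",c["color"])
for p in((.4773,-.362,.091),(.4773,-.337,.091),(.4773,-.387,.091)):print(proj(c,p))
E
```

```text
[0.0016 0.0004 0.1143] [-0.01  0.02 -0.39] rows 2.3 t 1.2 pos [ 0.4766 -0.3636  0.2083] q [-0.69  0.15  1.81 -0.    1.18 -0.69]
[279.47511708 208.90710711]
[279.24391008 178.61691516]
[279.69449845 237.64803621]
```

View pics/w1.png

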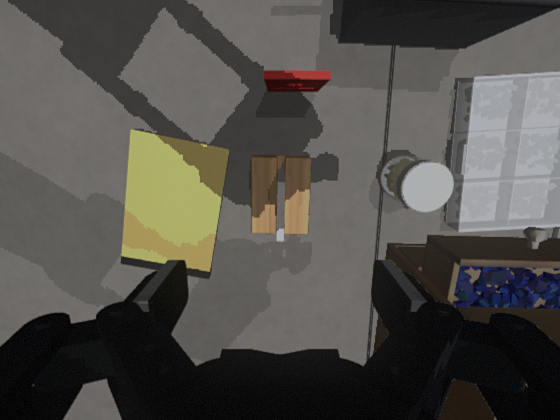

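The wrist view shows the tag's edge at column 280, rows 180–238, exactly where the estimate projects. I'll descend and grip.

Emit:
jog_arm(
  deltas=[0.002,0,0.05,0,0,0,0.3,0.002,0,0.09,0,0,0,0.3,0.002,0,0.114,0,0,0,0.3,0.002,0,0.114,0,0,0,0.3,0.002,0,0.114,0,0,0,-0.5,0.002,0,0.114,0,0,0,-1,0.002,0,0.114,0,0,0,-1,0.002,0,0.114,0,0,0,-1],
  squeeze=40,
)

```text
time: 2.05
tool_pos: [0.4784, -0.3618, 0.0967]
tcp_rot: [2.222, 2.215, 0.0]
wrist_force: [-1.3, 0.4, 6.1]
width: 0.053
grip_force: 41.6
```

Emit:
jog_arm(
  deltas=[0,0,0,0,0,0,-1,0,0,0,0,0,0,-1,0,0,0,0,0,0,-1,0,0,0,0,0,0,-1],
)

```text
time: 2.45
tool_pos: [0.4784, -0.3618, 0.0967]
tcp_rot: [2.222, 2.216, -0.0]
wrist_force: [-1.9, -0.3, 7.0]
width: 0.051
grip_force: 41.7
```

Emit:
jog_arm(
  deltas=[0,0,-0.02,0,0,0,-1,0,0,-0.05,0,0,0,-1,0,0,-0.1,0,0,0,-1,0,0,-0.145,0,0,0,-1,0,0,-0.145,0,0,0,-1,0,0,-0.145,0,0,0,-1],
)

```text
time: 3.05
tool_pos: [0.4784, -0.3613, 0.242]
tcp_rot: [2.221, 2.215, 0.001]
wrist_force: [-0.3, 0.2, -0.3]
width: 0.054
grip_force: 40.9
```

```bash
python3 go.py .464 -.1535 .24 87.2;python3 go.py .464 -.1535 .161 87.2
```

```text
[ 0.2078 -0.015   0.0013] [0.23 0.18 2.64] rows 4.2 t 3.05 pos [ 0.4784 -0.3613  0.242 ] q [-0.69  0.12  1.78  0.    1.23 -0.69]
[ 0.208  -0.0153  0.0803] [0.23 0.18 2.64] rows 4.5 t 3.05 pos [ 0.4784 -0.3613  0.242 ] q [-0.69  0.12  1.78  0.    1.23 -0.69]
```

Emit:
jog_arm(
  deltas=[0.04,-0.003,0,0,0,1,-1,0.09,-0.007,0,0,0,2,-1,0.13,-0.01,0,0,0,2.6,-1,0.17,-0.013,0,0,0,2.6,-1,0.208,-0.015,0.02,0,0,2.6,-1,0.208,-0.015,0.06,0,0,2.6,-1,0.208,-0.015,0.08,0,0,2.6,-1,0.208,-0.015,0.08,0,0,2.6,-1],
)

```text
time: 3.85
tool_pos: [0.4586, -0.1504, 0.1538]
tcp_rot: [-2.266, -2.161, 0.007]
wrist_force: [0.6, 0.0, -1.2]
width: 0.051
grip_force: 40.8
```

```bash
python3 - <<'E'
from h import *
from workcell import read_camera,readout
d={n:read_camera(n) for n in("wrist","side","top")};pickle.dump(d,open("w2.pkl","wb"));s=readout.read_state();print(s["tool_pos"],s["tcp_rot"],d["wrist"]["origin"])
w=d["wrist"]["color"];i=d["side"]["color"]
print("hole side px",proj(d["side"],s["tool_pos"]-[0,0,.0377]),"pegtip est side",proj(d["side"],(.4921,-.1548,.118)),"wrist",proj(d["wrist"],(.4921,-.1548,.118)))
a=cv2.resize(w,(400,300),interpolation=cv2.INTER_AREA)
b=cv2.resize(i[150:262,265:415],(800,597),interpolation=cv2.INTER_CUBIC)
cv2.imwrite("pics/w2.png",w);cv2.imwrite("pics/s2.png",b)
E
```

```text
[ 0.46305563 -0.15276859  0.15945849] [-2.27471307e+00 -2.16658169e+00  1.09345378e-04] [ 0.46352968 -0.08482391  0.28133534]
hole side px [336.73653109 201.39940167] pegtip est side [327.44225132 198.93518061] wrist [338.2973321  253.46434831]
```

View pics/w2.png

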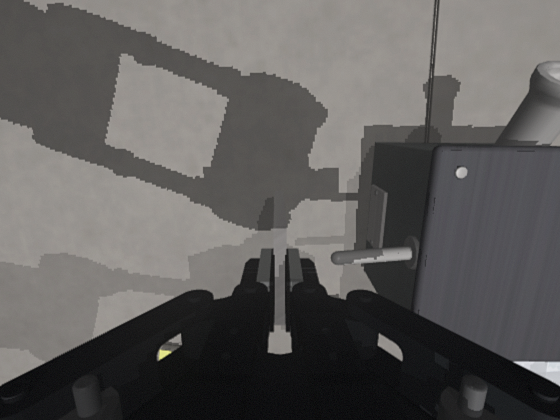

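View pics/s2.png

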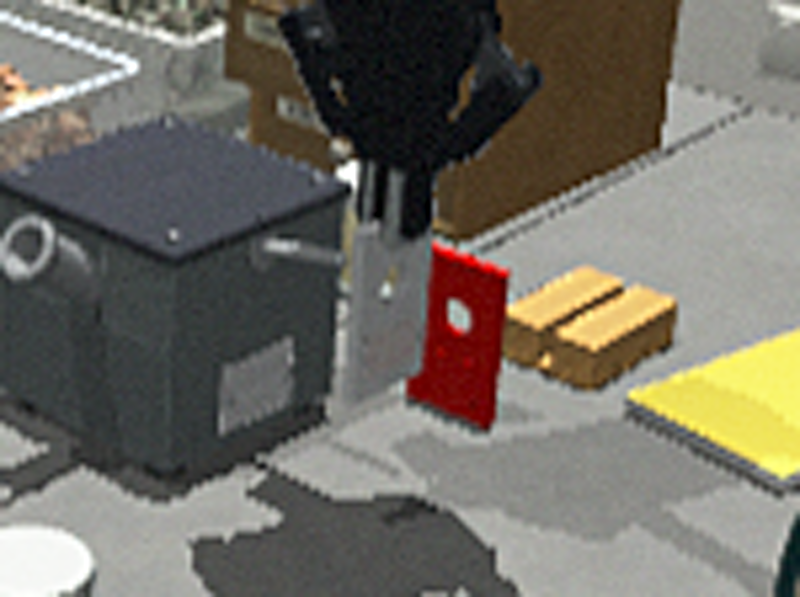

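The wrist view shows the peg end at about (337,258), against a predicted (338,253). So the peg sits about 1.5 mm further to -y. In the side view the hole appears at (387,280) in the crop, which puts it about 1–2 mm lower than assumed. I'll slide the tag on with those corrections.

Emit:
jog_arm(
  deltas=[-0.002,0,0,0,0,0,-1,-0.002,0.012,0.001,0,0,0,-1,-0.002,0.022,0.002,0,0,0,-1,-0.002,0.03,0.003,0,0,0,-1,-0.002,0.038,0.004,0,0,0,-1,-0.002,0.044,0.005,0,0,0,-1,-0.002,0.044,0.005,0,0,0,-1,-0.002,0.044,0.005,0,0,0,-1],
)

```text
time: 4.8
tool_pos: [0.5066, -0.1566, 0.154]
tcp_rot: [-2.274, -2.167, 0.001]
wrist_force: [-0.4, -0.3, 0.1]
width: 0.056
grip_force: 40.9
```

```bash
python3 - <<'E'
from h import *
from workcell import read_camera,readout
d={n:read_camera(n) for n in("wrist","side")};pickle.dump(d,open("w3.pkl","wb"));s=readout.read_state();print(s["tool_pos"],s["wrist_force"])
b=cv2.resize(d["side"]["color"][170:245,290:350],(480,600),interpolation=cv2.INTER_CUBIC)
a=cv2.resize(d["wrist"]["color"],(320,240),interpolation=cv2.INTER_AREA)
cv2.imwrite("pics/s3.png",np.hstack([b,cv2.copyMakeBorder(a,0,360,0,0,0)]))
E
```

```text
[ 0.50639825 -0.15658958  0.15407917] [-0.02099359 -0.35425698 -0.45218643]
```

View pics/s3.png

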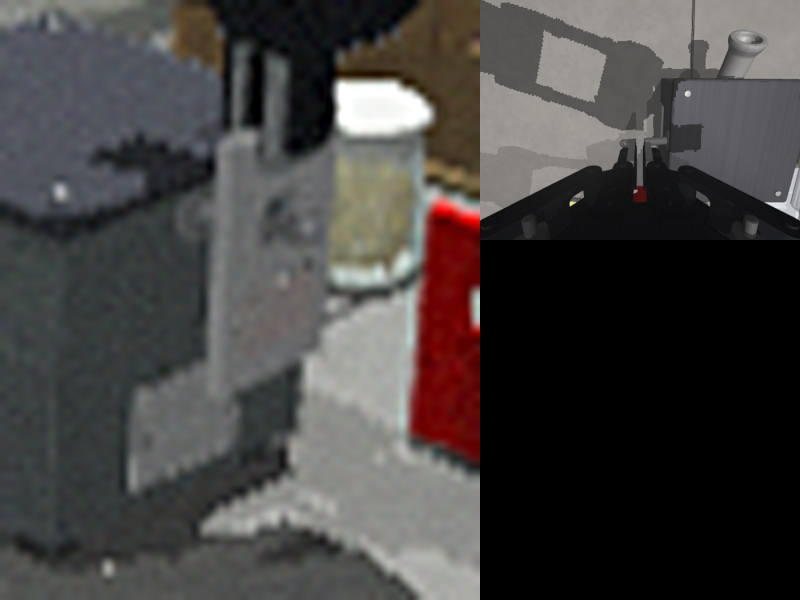

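The peg passes through the hole: it is visible on both sides of the tag in the wrist inset at about (625,143)–(665,143), with no contact force. Lowering.

Emit:
jog_arm(
  deltas=[0,0,0.003,0,0,0,-1,0,0,0.005,0,0,0,-1,0,0,0.005,0,0,0,-1,0,0,0.005,0,0,0,-1],
)

```text
time: 5.3
tool_pos: [0.5066, -0.1567, 0.1492]
tcp_rot: [-2.274, -2.167, 0.0]
wrist_force: [0.8, 0.2, -0.6]
width: 0.055
grip_force: 40.9
```

Emit:
jog_arm(
  deltas=[0,0,0.001,0,0,0,-0.8,0,0,0.001,0,0,0,-0.7,0,0,0.001,0,0,0,-0.6,0,0,0.001,0,0,0,-0.6,0,0,-0.01,0,0,0,-0.6,0,0,-0.04,0,0,0,-0.6,0,0,-0.09,0,0,0,-0.6,0,0,-0.14,0,0,0,-0.6],
)

```text
time: 6.1
tool_pos: [0.506, -0.1564, 0.2908]
tcp_rot: [-2.273, -2.166, 0.001]
wrist_force: [1.6, -0.0, -0.4]
width: 0.201
grip_force: 0.0
```

```bash
python3 go.py .543 .319 .25 96.7; python3 - <<'E'
from h import *
from workcell import read_camera,readout
d={n:read_camera(n) for n in("wrist","side")};pickle.dump(d,open("w4.pkl","wb"));s=readout.read_state();print(s["tool_pos"],s["wrist_force"])
b=cv2.resize(d["side"]["color"][170:245,290:350],(400,500),interpolation=cv2.INTER_CUBIC)
a=cv2.resize(d["wrist"]["color"],(400,300),interpolation=cv2.INTER_AREA)
cv2.imwrite("pics/s4.png",np.hstack([b,cv2.copyMakeBorder(a,0,200,0,0,0)]))
E
```

```text
[0.4766 0.014  0.041 ] [-0.09 -0.04 -9.47] rows 9.6 t 6.1 pos [ 0.506  -0.1564  0.2908] q [-0.35 -0.04  1.86  0.    1.32 -0.3 ]
[ 0.51122548 -0.15827921  0.29959569] [ 0.66827292 -0.84863472  1.16544792]
```

View pics/s4.png

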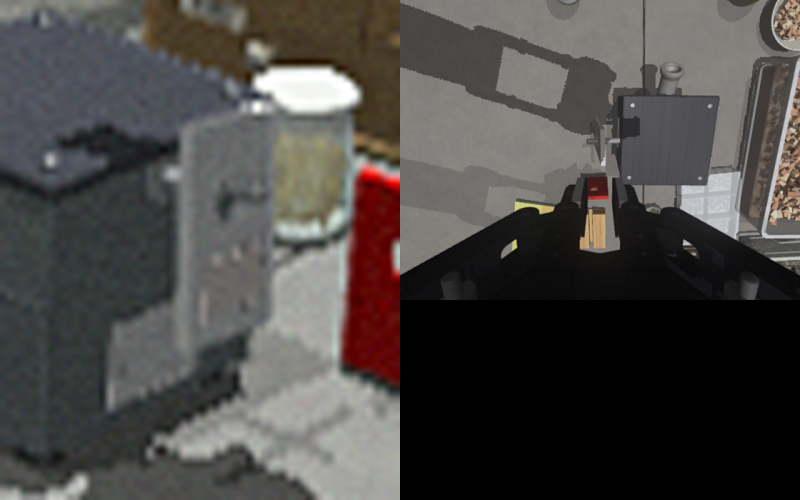

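The tag hangs free on the peg, with the hole at the peg and the gripper clear above it. Next I'll view the tube mouth from above on the way to the rod.

Emit:
jog_arm(
  deltas=[0.01,0.05,0,0,0,0,-0.2,0.03,0.09,0,0,0,0,0.3,0.03,0.09,0,0,0,0,0.3,0.03,0.09,0,0,0,0,0.3,0.03,0.09,0,0,0,0,0.3],
)

```text
time: 6.7
tool_pos: [0.5974, -0.1312, 0.2893]
tcp_rot: [-2.274, -2.167, 0.001]
wrist_force: [-0.7, -0.7, -0.7]
width: 0.652
grip_force: 0.0
```

```bash
python3 go.py .543 .319 .25 96.7; python3 - <<'E'
from h import *
from workcell import read_camera,readout
c=read_camera("wrist");pickle.dump(c,open("w5.pkl","wb"))
m=proj(c,(.602,-.063,.118));print(m,c["fx"],c["origin"])
x,y=map(int,m);x0,y0=max(x-60,0),max(y-55,0);b=c["color"][y0:y0+110,x0:x0+120];print(x0,y0,b.shape)
b=cv2.resize(b,None,fx=5,fy=5,interpolation=cv2.INTER_CUBIC)
t=pickle.load(open("c0.pkl","rb"));b2=cv2.resize(t["side"]["color"][175:215,255:295],(200,200),interpolation=cv2.INTER_CUBIC)
b3=cv2.resize(t["top"]["color"][165:195,290:320],(180,180),interpolation=cv2.INTER_CUBIC)
o=np.zeros((600,800,3),np.uint8);o[:b.shape[0],:b.shape[1]]=b;o[:200,600:]=b2;o[210:390,600:780]=b3
cv2.imwrite("pics/t.png",o)
E
```

```text
[ 0.4471 -0.076   0.0392] [-0.05  0.01 -9.47] rows 9.1 t 6.7 pos [ 0.5974 -0.1312  0.2893] q [-0.26  0.12  1.7  -0.    1.32 -0.21]
[280.15548757 124.73699106] 308.61149339637655 [ 0.6011912  -0.06520731  0.41650895]
220 69 (110, 120, 3)
```

View pics/t.png

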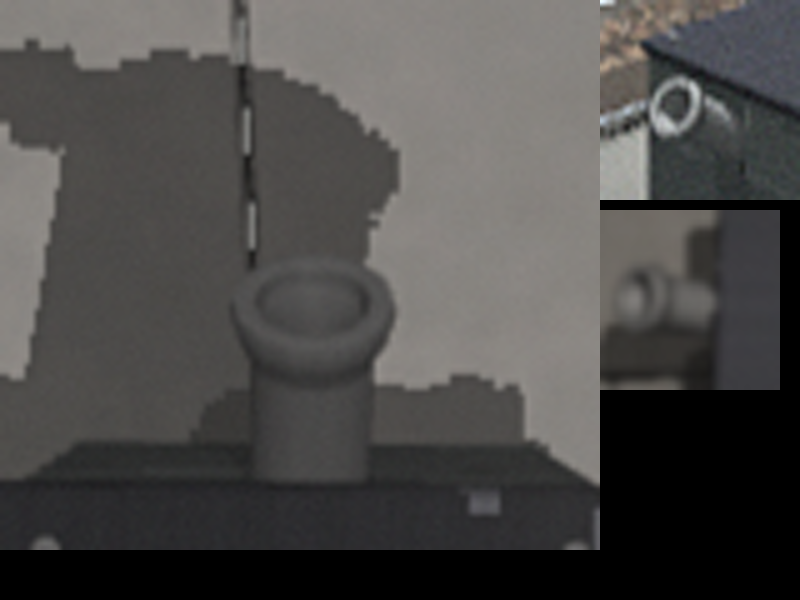

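The mouth rim's ellipse is centred at about (313,305) in the crop. That gives (0.604,-0.067,0.118), matching the first two-view fix, and its 33 px width matches 31 mm. Moving above the rod.

Emit:
jog_arm(
  deltas=[0.447,-0.076,0.039,0,0,-9.5,0.3,0.447,-0.076,0.039,0,0,-9.5,0.3,0.447,-0.076,0.039,0,0,-9.5,0.3,0.447,-0.076,0.039,0,0,-9.5,0.3,0.447,-0.076,0.039,0,0,-9.5,0.3,0.447,-0.076,0.039,0,0,-9.5,0.3,0.447,-0.076,0.039,0,0,-9.5,0.3,0.447,-0.076,0.039,0,0,-9.5,0.3],
)

```text
time: 7.55
tool_pos: [0.5494, 0.2654, 0.2557]
tcp_rot: [2.088, 2.346, 0.001]
wrist_force: [0.9, 0.1, -0.3]
width: 0.652
grip_force: 0.0
```

Emit:
jog_arm(
  deltas=[0.045,-0.005,0.0,0,0,0,0.3,0.045,-0.005,0.0,0,0,0,0.3,0.045,-0.005,0.0,0,0,0,0.3,0.045,-0.005,0.0,0,0,0,0.3],
)

```text
time: 7.95
tool_pos: [0.5402, 0.3072, 0.2554]
tcp_rot: [2.088, 2.346, -0.0]
wrist_force: [-0.0, -0.3, 0.5]
width: 0.648
grip_force: 0.0
```

```bash
python3 go.py .543 .319 .067 96.7; python3 - <<'E'
from h import *
from workcell import read_camera
c=read_camera("wrist");pickle.dump(c,open("w6.pkl","wb"));t=pickle.load(open("c0.pkl","rb"))["top"]
for n,k,z in(("wrist",c,.082),("top",t,.082)):
    u=np.array([.112,-.994,0]);u/=np.linalg.norm(u);C=np.array([.5495,.265,z])
    print(n,"pred handle ends",proj(k,C-.016*u),proj(k,C-.09*u),"gripper cx",k["cx"],k["cy"])
    g=k["color"].max(2);q=np.zeros_like(g)
    mid=proj(k,C-.053*u);L=np.linalg.norm(proj(k,C-.016*u)-proj(k,C-.09*u))
    cv2.circle(q,tuple(int(v) for v in mid),int(L*.62),255,-1)
    m=((g<48)&(q>0)).astype(np.uint8)*255
    m=cv2.morphologyEx(m,cv2.MORPH_OPEN,np.ones((3,3)))
    for s in sorted(cv2.findContours(m,0,1)[0],key=cv2.contourArea)[-2:]:
        r=cv2.minAreaRect(s);b=cv2.boxPoints(r);w=np.array([plane(k,p,z)[:2] for p in b])
        print(cv2.contourArea(s),np.round(r[0],1),np.round(r[1],1),r[2],"ctr",w.mean(0).round(4),"sides",np.linalg.norm(np.diff(w,axis=0),axis=1).round(4),"hd",[round(float(np.degrees(np.arctan2(*(e[::-1]))))%180,1) for e in np.diff(w,axis=0)[:2]])
E
```

```text
[0.0115 0.004  0.1884] [ 0.02  0.03 -0.03] rows 3.8 t 7.95 pos [0.5402 0.3072 0.2554] q [ 0.48  0.16  1.72 -0.    1.27  0.36]
wrist pred handle ends [283.08986106 221.85929271] [283.61018889 147.85039768] gripper cx 279.3403405061132 212.19190771129394
12.5 [278. 222.] [4. 4.] 90.0 ctr [0.5426 0.2801] sides [0.0041 0.0043 0.0041] hd [6.6, 96.7]
747.0 [280.5 186. ] [64. 13.] 90.0 ctr [0.5409 0.3165] sides [0.0125 0.0641 0.0132] hd [6.6, 97.0]
top pred handle ends [164.80226455 205.5478459 ] [136.96570379 209.28621426] gripper cx 282.7931145300301 208.25200139241198
156.5 [151.  211.5] [15. 30.] 90.0 ctr [0.5328 0.3172] sides [0.0795 0.0397 0.0792] hd [88.7, 0.6]
```

Emit:
jog_arm(
  deltas=[0.01,0.002,0.05,0,0,0,0,0.01,0.002,0.1,0,0,0,0,0.01,0.002,0.14,0,0,0,0,0.01,0.002,0.17,0,0,0,0,0.01,0.002,0.188,0,0,0,0,0.01,0.002,0.188,0,0,0,0,0.01,0.002,0.188,0,0,0,-0.4,0.01,0.002,0.188,0,0,0,-0.7],
  squeeze=90,
)

```text
time: 8.8
tool_pos: [0.5426, 0.3188, 0.0691]
tcp_rot: [2.088, 2.346, 0.005]
wrist_force: [-0.8, -0.2, 0.4]
width: 0.17
grip_force: 0.0
```

Emit:
jog_arm(
  deltas=[0,0,0,0,0,0,-1,0,0,0,0,0,0,-1,0,0,0,0,0,0,-1,0,0,0,0,0,0,-1],
  squeeze=90,
)

```text
time: 9.2
tool_pos: [0.5426, 0.3191, 0.0692]
tcp_rot: [2.086, 2.347, 0.005]
wrist_force: [0.2, -4.0, 5.6]
width: 0.15
grip_force: 88.5
```

Emit:
jog_arm(
  deltas=[0,0,-0.02,0,0,0,-1,0,0,-0.05,0,0,0,-1,0,0,-0.1,0,0,0,-1,0,0,-0.15,0,0,0,-1,0,0,-0.19,0,0,0,-1,0,0,-0.19,0,0,0,-1,0,0,-0.19,0,0,0,-1],
)

```text
time: 9.9
tool_pos: [0.5414, 0.3194, 0.2587]
tcp_rot: [2.086, 2.348, 0.005]
wrist_force: [0.2, -0.5, -2.2]
width: 0.148
grip_force: 88.0
```

```bash
python3 - <<'E'
from h import *
from workcell import read_camera,readout
s=readout.read_state();T=R.from_rotvec(s["tcp_rot"]);print(s["tool_pos"],s["wrist_force"],T.as_matrix().round(3).tolist())
d={n:read_camera(n) for n in("wrist","top","side")};pickle.dump(d,open("w7.pkl","wb"));t0=pickle.load(open("c0.pkl","rb"))
# expected rod: tip dir = -tool x
f=lambda x,y=0,z=-.002:s["tool_pos"]+T.apply([-(x+.054),y,z])
for n in d:
    print(n,"tip",proj(d[n],f(.095)).round(1),"collar",proj(d[n],f(0)).round(1),"tail",proj(d[n],f(-.118)).round(1))
# tip found by differencing with the first pictures
for n in("top","side"):
    D=cv2.absdiff(d[n]["color"],t0[n]["color"]).max(2);a=proj(d[n],f(.095));b=proj(d[n],f(.02));v=(a-b)/np.linalg.norm(a-b);w=np.array([-v[1],v[0]])
    for k in range(-20,13,2):
        p=a+v*k;row=[int(D[int(round(q[1])),int(round(q[0]))]) for q in(p+w*j for j in range(-6,7))];print(n,k,row)
E
```

```text
[0.541374   0.31940662 0.25866728] [ 0.1608957  -0.49480067 -2.24491672] [[-0.117, 0.993, 0.003], [0.993, 0.117, 0.002], [0.002, 0.003, -1.0]]
wrist tip [278.9 514.3] collar [278.6 379. ] tail [278.2 132.8]
top tip [192.4 189.1] collar [151.  194.9] tail [ 99.6 202.1]
side tip [198.7 172.7] collar [159.1 188.7] tail [ 98.8 213.2]
top -20 [11, 11, 10, 10, 8, 20, 14, 5, 12, 4, 14, 14, 14]
top -18 [11, 12, 10, 1, 8, 11, 17, 5, 6, 10, 14, 14, 14]
top -16 [12, 11, 12, 10, 1, 14, 6, 13, 26, 14, 13, 15, 14]
top -14 [10, 12, 12, 11, 9, 10, 10, 21, 30, 16, 12, 14, 14]
top -12 [11, 11, 10, 6, 5, 4, 8, 17, 24, 4, 14, 15, 14]
top -10 [10, 10, 10, 1, 12, 5, 4, 25, 27, 8, 8, 14, 13]
top -8 [10, 12, 11, 10, 4, 3, 20, 6, 16, 14, 11, 15, 14]
top -6 [11, 10, 11, 10, 5, 7, 20, 12, 16, 10, 13, 14, 14]
top -4 [11, 12, 11, 4, 9, 6, 18, 15, 18, 9, 13, 13, 13]
top -2 [12, 12, 11, 10, 5, 2, 22, 26, 3, 12, 12, 14, 13]
top 0 [11, 12, 11, 10, 6, 5, 20, 13, 1, 6, 12, 14, 13]
top 2 [11, 11, 11, 10, 8, 5, 4, 7, 13, 14, 14, 15, 13]
top 4 [11, 10, 11, 12, 12, 11, 10, 11, 14, 15, 13, 14, 14]
top 6 [10, 11, 11, 11, 10
[... 418 characters left out ...]
67, 4, 4]
side -12 [5, 1, 1, 3, 6, 12, 11, 8, 73, 72, 67, 19, 10]
side -10 [2, 7, 4, 4, 5, 5, 33, 13, 53, 117, 139, 31, 12]
side -8 [5, 9, 3, 2, 13, 53, 73, 51, 27, 27, 97, 37, 7]
side -6 [2, 4, 10, 3, 8, 42, 55, 84, 153, 108, 39, 11, 11]
side -4 [3, 3, 2, 4, 3, 7, 89, 124, 79, 181, 149, 94, 11]
side -2 [7, 7, 8, 1, 9, 19, 53, 67, 92, 143, 131, 27, 9]
side 0 [2, 6, 9, 2, 4, 36, 82, 60, 159, 104, 127, 17, 5]
side 2 [3, 5, 3, 2, 3, 5, 57, 72, 45, 21, 6, 6, 2]
side 4 [3, 2, 2, 4, 1, 7, 5, 6, 5, 10, 9, 3, 8]
side 6 [2, 3, 2, 4, 4, 4, 9, 5, 3, 4, 3, 4, 6]
side 8 [3, 3, 4, 4, 1, 3, 3, 5, 6, 6, 1, 4, 9]
side 10 [3, 3, 4, 6, 2, 12, 7, 4, 7, 4, 4, 6, 6]
side 12 [5, 3, 3, 6, 4, 5, 2, 2, 5, 3, 4, 5, 2]
```

```bash
python3 go.py .611 .078 .2195 87 35
```

```text
[-0.2469  0.043   0.0349] [-3.21 35.02  9.36] rows 5.1 t 10.05 pos [0.5395 0.3182 0.2542] q [0.49 0.17 1.7  0.   1.27 0.38]
```

Emit:
jog_arm(
  deltas=[-0.247,0.043,0.035,-3.2,35,9.4,-1,-0.247,0.043,0.035,-3.2,35,9.4,-1,-0.247,0.043,0.035,-3.2,35,9.4,-1,-0.247,0.043,0.035,-3.2,35,9.4,-1,-0.247,0.043,0.035,-3.2,35,9.4,-1,-0.247,0.043,0.035,-3.2,35,9.4,-1,-0.247,0.043,0.035,-3.2,35,9.4,-1,-0.247,0.043,0.035,-3.2,35,9.4,-1],
)

```text
time: 10.85
tool_pos: [0.6118, 0.0795, 0.2208]
tcp_rot: [-1.925, -1.827, -0.611]
wrist_force: [0.5, 0.6, -0.7]
width: 0.15
grip_force: 88.1
```

```bash
python3 go.py .611 .078 .2195 87 35; python3 - <<'E'
from h import *
from workcell import read_camera,readout
s=readout.read_state();T=R.from_rotvec(s["tcp_rot"]);print(T.as_matrix().round(3).tolist())
d={n:read_camera(n) for n in("wrist","top","side")};pickle.dump(d,open("w8.pkl","wb"));t0=pickle.load(open("c0.pkl","rb"))
f=lambda x:s["tool_pos"]+T.apply([-(x+.052),0,0])
for n in("top","side"):
    D=cv2.absdiff(d[n]["color"],t0[n]["color"]).max(2);a=proj(d[n],f(.095));b=proj(d[n],f(.02));v=(a-b)/np.linalg.norm(a-b);w=np.array([-v[1],v[0]])
    M=proj(d[n],(.6035,-.0668,.118));u=M-a;print(n,"tip",a.round(1),"collar",proj(d[n],f(0)).round(1),"v",v.round(2),"mouth along,perp",u@v,u@w)
    for k in range(-26,12,3):
        p=a+v*k;print(k,[int(D[int(round(q[1])),int(round(q[0]))]) for q in(p+w*j for j in range(-7,8))])
E
```

```text
[-0.002  -0.0007  0.0002] [ 0.06 -0.13  0.03] rows 0.0 t 10.85 pos [0.6118 0.0795 0.2208] q [-0.22  0.21  1.83  0.63  1.28 -0.42]
[[0.042, 0.999, 0.031], [0.817, -0.052, 0.575], [0.575, 0.001, -0.818]]
top tip [286.2 177.1] collar [253.7 172. ] v [0.99 0.16] mouth along,perp 10.555353755183727 0.25068376215846405
-26 [15, 59, 79, 87, 91, 95, 98, 104, 106, 108, 103, 94, 71, 53, 51]
-23 [8, 9, 33, 67, 87, 91, 97, 104, 106, 106, 97, 63, 37, 44, 48]
-20 [87, 54, 27, 11, 34, 68, 94, 102, 98, 67, 23, 7, 35, 48, 48]
-17 [88, 89, 73, 37, 23, 23, 52, 98, 86, 37, 8, 2, 35, 47, 47]
-14 [93, 91, 90, 83, 59, 44, 69, 85, 56, 24, 18, 39, 50, 49, 48]
-11 [98, 98, 98, 93, 87, 76, 67, 76, 66, 30, 4, 6, 37, 49, 48]
-8 [100, 102, 102, 94, 78, 64, 72, 74, 70, 55, 49, 48, 52, 54, 66]
-5 [102, 103, 99, 74, 36, 24, 60, 67, 53, 38, 26, 15, 43, 38, 34]
-2 [95, 93, 87, 80, 62, 7, 28, 47, 53, 57, 52, 17, 22, 59, 79]
1 [77, 77, 77, 74, 51, 20, 66, 78, 78, 77, 64, 16, 50, 85, 87]
4 [76, 77, 78, 72, 34, 51, 73, 75, 71, 51, 13, 74, 89, 86, 81]
7 [84, 84, 84, 80, 68, 21, 34, 55, 51, 28, 23, 68, 69, 45, 31]
10 [1, 4,
[... 237 characters left out ...]
12, 16, 11, 56, 127, 43, 43, 58, 42, 7, 15, 9, 16, 4, 5]
-20 [12, 6, 14, 11, 58, 73, 65, 51, 17, 1, 1, 13, 9, 6, 12]
-17 [10, 16, 8, 8, 48, 69, 31, 63, 12, 9, 14, 5, 7, 12, 17]
-14 [6, 11, 4, 20, 66, 64, 64, 66, 42, 8, 7, 5, 13, 7, 9]
-11 [11, 4, 14, 3, 100, 82, 60, 96, 17, 18, 11, 3, 17, 9, 10]
-8 [11, 9, 9, 15, 30, 95, 82, 96, 41, 17, 5, 4, 4, 9, 4]
-5 [10, 7, 15, 22, 65, 81, 53, 42, 22, 9, 10, 4, 4, 12, 11]
-2 [9, 4, 6, 5, 35, 33, 38, 27, 27, 10, 1, 7, 17, 8, 13]
1 [8, 8, 4, 7, 8, 10, 35, 9, 14, 12, 10, 14, 5, 7, 3]
4 [10, 4, 20, 9, 9, 14, 8, 15, 13, 10, 7, 4, 2, 7, 7]
7 [18, 46, 64, 45, 16, 13, 8, 8, 13, 52, 94, 98, 17, 14, 16]
10 [18, 81, 56, 2, 10, 8, 13, 11, 12, 88, 88, 127, 80, 7, 5]
```

Emit:
jog_arm(
  deltas=[-0.012,0,0,0,0,0,-1,-0.022,0,0,0,0,0,-1,-0.03,0,0,0,0,0,-1,-0.038,0,0,0,0,0,-1,-0.046,0,0,0,0,0,-1,-0.054,0,0,0,0,0,-1,-0.06,0,0,0,0,0,-1,-0.06,0,0,0,0,0,-1],
)

```text
time: 11.8
tool_pos: [0.6094, 0.0287, 0.1861]
tcp_rot: [-1.927, -1.827, -0.611]
wrist_force: [-2.3, -0.5, -4.3]
width: 0.146
grip_force: 87.8
```

```bash
python3 go.py .611 .078 .2195 87 35;python3 -c "
from workcell import readout as r;s=r.read_state();print(s['wrist_force'],s['torque'],s['grip_force'])"
```

```text
[ 0.0596 -0.001   0.001 ] [ 0.11 -0.08 -0.02] rows 1.2 t 11.8 pos [0.6094 0.0287 0.1861] q [-0.3   0.26  1.84  0.62  1.27 -0.51]
[-2.28796668 -0.45135581 -4.28295862] [-0.34918484  0.4610937  -0.11470439] 87.8196108341217
```

Emit:
jog_arm(
  deltas=[-0.01,-0.001,0.0005,0,0,0,-1,-0.02,-0.001,0.0005,0,0,0,-1,-0.03,-0.001,0.0005,0,0,0,-1,-0.038,-0.001,0.0005,0,0,0,-1,-0.045,-0.001,0.0005,0,0,0,-1,-0.05,-0.001,0.0005,0,0,0,-1,-0.053,-0.001,0.0005,0,0,0,-1,-0.053,-0.001,0.0005,0,0,0,-1],
)

```text
time: 12.6
tool_pos: [0.6067, -0.0139, 0.156]
tcp_rot: [-1.927, -1.829, -0.612]
wrist_force: [-2.2, 1.5, -5.5]
width: 0.149
grip_force: 87.7
```

```bash
python3 go.py .611 .078 .2195 87 35;python3 -c "
from workcell import readout as r;s=r.read_state();print(s['wrist_force'],s['torque'],s['grip_force'])"
```

```text
[ 0.1118 -0.0004  0.0009] [ 0.17 -0.07  0.05] rows 2.2 t 12.6 pos [ 0.6067 -0.0139  0.156 ] q [-0.37  0.31  1.84  0.61  1.26 -0.59]
[-2.24955111  1.46481879 -5.53029471] [-0.14224473  0.47269634  0.10413295] 87.6854681968689
```

Emit:
jog_arm(
  deltas=[-0.004,0,0,0,0,0,-1,-0.007,0,0,0,0,0,-1,-0.009,0,0,0,0,0,-1,-0.01,0,0,0,0,0,-1,-0.01,0,0,0,0,0,-1],
)

```text
time: 13.1
tool_pos: [0.6064, -0.0183, 0.1531]
tcp_rot: [-1.92, -1.826, -0.618]
wrist_force: [-3.9, 11.7, 4.5]
width: 0.147
grip_force: 87.9
```

Emit:
jog_arm(
  deltas=[-0.003,0,0,0,0,0,-1,-0.005,0,0,0,0,0,-1,-0.005,0,0,0,0,0,-1,-0.005,0,0,0,0,0,-1,-0.005,0,0,0,0,0,-1],
)

```text
time: 13.6
tool_pos: [0.6064, -0.0185, 0.1533]
tcp_rot: [-1.913, -1.823, -0.624]
wrist_force: [-4.2, 22.9, 13.0]
width: 0.143
grip_force: 88.2
```

```bash
python3 - <<'E'
from h import *
from workcell import read_camera,readout
s=readout.read_state();T=R.from_rotvec(s["tcp_rot"]);print(s["tool_pos"],s["wrist_force"],T.as_matrix()[:,0])
d={n:read_camera(n) for n in("wrist","top","side")};pickle.dump(d,open("w9.pkl","wb"))
M=np.array([.6035,-.0668,.118]);u=T.as_matrix()[:,0];print("TCP-M along u",(s["tool_pos"]-M)@u,"perp",(s["tool_pos"]-M)-((s["tool_pos"]-M)@u)*u)
# brightness profile along the rod axis (side view): rod/collar/rim/tube
c=d["side"];g=cv2.cvtColor(c["color"],cv2.COLOR_BGR2GRAY)
for k in range(-30,45,3):
    p=M+u*k/1000;a=proj(c,p);b=proj(c,p+.01*u)-a;b/=np.linalg.norm(b);w=np.array([-b[1],b[0]])
    print(k,[int(g[int(round(q[1])),int(round(q[0]))]) for q in(a+w*j for j in range(-10,11))])
E
```

```text
[ 0.60643823 -0.01853897  0.15333942] [-4.16641789 22.86143736 12.97224295] [0.03822127 0.80877747 0.58687149]
TCP-M along u 0.05988443835075537 perp [ 0.00064937 -0.00017215  0.00019495]
-30 [58, 56, 52, 58, 77, 63, 66, 66, 71, 71, 87, 75, 76, 76, 65, 59, 59, 61, 54, 40, 35]
-27 [61, 56, 53, 55, 58, 56, 61, 70, 67, 70, 87, 75, 76, 74, 76, 62, 63, 60, 58, 40, 37]
-24 [54, 58, 59, 58, 58, 56, 59, 70, 66, 70, 66, 55, 68, 68, 76, 69, 63, 61, 58, 36, 35]
-21 [54, 58, 59, 60, 59, 61, 57, 58, 62, 59, 69, 55, 67, 67, 69, 58, 58, 57, 56, 40, 32]
-18 [57, 57, 62, 56, 70, 59, 57, 70, 75, 88, 80, 80, 93, 67, 68, 68, 66, 64, 47, 34, 34]
-15 [59, 53, 56, 54, 58, 59, 64, 79, 87, 86, 103, 98, 90, 88, 68, 59, 66, 70, 47, 34, 26]
-12 [59, 62, 56, 60, 60, 68, 81, 81, 81, 86, 70, 98, 76, 88, 78, 75, 64, 64, 53, 33, 26]
-9 [60, 66, 61, 55, 60, 72, 81, 75, 75, 69, 77, 69, 71, 77, 69, 75, 62, 57, 43, 27, 27]
-6 [58, 66, 67, 54, 70, 77, 85, 71, 72, 78, 77, 98, 69, 80, 74, 74, 66, 57, 45, 30, 26]
-3 [69, 62, 57, 72, 88, 77, 69, 77, 80, 78, 103, 112, 106, 109, 99, 85, 60, 57, 45, 34, 26]
0 [62, 71, 57, 57, 8
[... 632 characters left out ...]
154, 107, 58, 106, 81, 0, 6, 12, 1, 15, 0, 11, 19, 3, 48, 54, 48, 32, 81]
24 [174, 109, 42, 42, 58, 104, 81, 7, 6, 9, 13, 18, 18, 13, 2, 3, 26, 54, 29, 67, 92]
27 [152, 109, 72, 103, 104, 202, 75, 75, 8, 0, 13, 8, 13, 7, 7, 13, 13, 57, 39, 42, 81]
30 [58, 99, 110, 103, 148, 202, 170, 0, 8, 12, 2, 15, 0, 14, 14, 1, 49, 57, 35, 35, 67]
33 [58, 100, 117, 160, 157, 175, 117, 1, 12, 12, 21, 8, 17, 9, 9, 17, 15, 20, 29, 13, 49]
36 [100, 119, 122, 148, 157, 87, 27, 8, 12, 23, 15, 22, 23, 23, 20, 21, 15, 20, 16, 13, 13]
39 [100, 145, 167, 167, 125, 80, 70, 23, 17, 21, 17, 15, 23, 8, 22, 19, 18, 17, 21, 19, 13]
42 [143, 190, 179, 133, 82, 83, 83, 23, 9, 14, 11, 18, 20, 13, 17, 17, 18, 13, 21, 16, 19]
```

The collar is seated: a rigid 26 N stop, the handle front shows 13–16 mm from the mouth, and there is no gap. Drawing out.

Emit:
jog_arm(
  deltas=[0.005,0,0,0,0,0,-1,0.015,0,0,0,0,0,-1,0.03,0,0,0,0,0,-1,0.05,0,0,0,0,0,-1,0.075,0,0,0,0,0,-1,0.1,0,0,0,0,0,-1,0.13,0,0,0,0,0,-1,0.165,0,0,0,0,0,-1],
)

```text
time: 14.55
tool_pos: [0.6145, 0.1102, 0.2455]
tcp_rot: [-1.928, -1.83, -0.618]
wrist_force: [-0.1, -0.2, -0.8]
width: 0.148
grip_force: 88.3
```

Emit:
jog_arm(
  deltas=[0.03,0,0,0,0,0,-1,0.03,0,0,0,0,0,-1,0.03,0,0,0,0,0,-1,0.03,0,0,0,0,0,-1],
)

```text
time: 14.95
tool_pos: [0.6145, 0.1333, 0.2601]
tcp_rot: [-1.927, -1.829, -0.613]
wrist_force: [-0.0, -0.1, -2.0]
width: 0.148
grip_force: 88.3
```

```bash
python3 go.py .58 .2 .33 87 0
```

```text
[ 0.0933 -0.0377 -0.0201] [ 2.600e-01 -3.507e+01  2.000e-02] rows 4.1 t 14.95 pos [0.6145 0.1333 0.2601] q [-0.13  0.17  1.81  0.64  1.28 -0.31]
```

Emit:
jog_arm(
  deltas=[0.093,-0.038,-0.02,0,-9,0,-1,0.093,-0.038,-0.02,0,-18,0,-1,0.093,-0.038,-0.02,0,-26,0,-1,0.093,-0.038,-0.02,0,-35,0,-1,0.093,-0.038,-0.02,0,-35,0,-1,0.093,-0.038,-0.02,0,-35,0,-1,0.093,-0.038,-0.02,0,-35,0,-1,0.093,-0.038,-0.02,0,-35,0,-1],
)

```text
time: 15.75
tool_pos: [0.5796, 0.1983, 0.3286]
tcp_rot: [-2.282, -2.158, -0.004]
wrist_force: [-0.1, -0.4, -2.2]
width: 0.149
grip_force: 88.3
```

Emit:
jog_arm(
  deltas=[0,0,0,0,0,0,-1,0,0,0,0,0,0,-1,0,0,0,0,0,0,-1,0,0,0,0,0,0,-1,0,0,0,0,0,0,-1,0,0,0,0,0,0,-1],
)

```text
time: 16.35
tool_pos: [0.5796, 0.2003, 0.3299]
tcp_rot: [2.278, 2.161, 0.006]
wrist_force: [-1.0, -1.4, -1.4]
width: 0.147
grip_force: 88.3
```

```bash
python3 - <<'E'
from h import *
from workcell import read_camera,readout
s=readout.read_state();T=R.from_rotvec(s["tcp_rot"]);X=T.as_matrix()[:,0];print(s["tool_pos"],s["wrist_force"],X,np.abs(s["joint_vel"]).max(),s["grip_force"])
d={n:read_camera(n) for n in("top","side")};t0=pickle.load(open("c0.pkl","rb"))
# rod level check in side view: dy of rod centre across predicted axis
c=d["side"];f=lambda x:s["tool_pos"]-X*(x+.055)
D=cv2.absdiff(c["color"],t0["side"]["color"]).max(2)
for x in(.09,.075,.06,.045,.03,.015):
    a=proj(c,f(x));b=proj(c,f(x)+[0,0,-.001])-a;n=b/np.linalg.norm(b)
    r=np.array([int(D[int(round(q[1])),int(round(q[0]))]) for q in(a+n*j for j in range(-8,9))]);print(x,r, np.linalg.norm(b))
# tag still on peg: compare with picture after hanging
w=pickle.load(open("w4.pkl","rb"))["side"]["color"];print("tag diff",cv2.absdiff(w,c["color"])[180:235,305:335].mean())
E
```

```text
[0.57962816 0.20027061 0.32989882] [-0.95233137 -1.35776479 -1.44107651] [0.05298248 0.99859361 0.00191323] 0.0030210618854819658 88.32362294197083
0.09 [  3   5   3   9  75 137  61  19  71  27   5   4   4   7   7   7   7] 0.4893875694172764
0.075 [  3   3   1   4  42  82 113  51  74  30   3   6   4   2   4   7   5] 0.49404011034234735
0.06 [  5   6   9   3   4  68 147  43  35  36   5   3   9   4   6   9   4] 0.49880001477494207
0.045 [  5   3   5   5  20  97 100   8  67  35   2   2   5   7   4   6   3] 0.5036717608556606
0.03 [11 16  8  2 61 13 90 65 33 32 16  4  8  7  9  8 10] 0.5086601020413308
0.015 [  4   3   4   6  31  73 129  49  57  26   4   3   2   5   7   4   2] 0.5137700887283781
tag diff 8.151515151515152
```

```bash
python3 - <<'E'
from h import *
from workcell import read_camera,finish_job
c=read_camera("side")["color"];w=pickle.load(open("w4.pkl","rb"))["side"]["color"]
r=cv2.matchTemplate(c[175:240,300:340],w[182:232,308:334],cv2.TM_CCOEFF_NORMED);_,v,_,l=cv2.minMaxLoc(r);print(v,l,"expect (8,7)")
if v>.7 and abs(l[0]-8)<3 and abs(l[1]-7)<3: print(finish_job())
E
```

```text
0.9211915731430054 (8, 7) expect (8,7)
the job is handed in; nothing more can be done
None
```

The job is handed in. The tag hangs on the peg, and the rod was pushed in to the collar stop and drawn right out. It is now held level and still about 33 cm above the desk, clear of the tube. I never moved near the jars or the tape roll; the clock stood at about 16 s of the 69 s, and the judge's verdict was not shown.

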